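# Lay out a stripped bicycle rear hub in assembly order

## Task

Lay the stripped rear hub out in assembly order on the rubber mat: in one straight line from the centre of the cassette to the centre of the brake disc, with all centres evenly spaced, stand the silver freehub body next to the cassette and the red hub shell upright in the middle, and lay the bearing flat next to the disc. Put the black lockring flat and centred on top of the cassette, and lay the thru-axle on the mat close behind the hub shell (on the side away from the robot), centred on the shell and parallel to the row. Leave the grease tub and the degreaser bottle where they are.

Things in the scene. Friction and masses are not known exactly. Their poses are not given: they have to be found in the camera images.
- mat: black rubber bench mat, fixed, 3 mm thick. Cassette and disc lie fixed on it 440 mm apart, one at each end; which end holds which changes. Origin on its underside midway between their centres; y runs along the line joining them (sign independent of which is which), x away from the robot, turned up to 0.12 rad. It spans x -55 to +145 mm, y -280 to +280 mm; top at z = 3 mm.
- cassette: cassette of eight toothed steel sprockets lying on the mat as a stepped cone on a grey plastic core, widest sprocket (110 mm across) down, smallest (50 mm across) up; its flat top is 36 mm above its origin, the core flush with the top sprocket. Origin at the centre of its underside, z up. Fixed; it stays where it lies.
- disc: brake disc lying flat on the mat, steel braking ring 140 mm across with silver arms, 2 mm thick. Origin at the centre of its underside. Fixed; it stays where it lies.
- freehub: freehub, a silver splined cylinder 35 mm across and 44 mm tall with a dark steel foot, standing upright loose on the bench, about 0.11 kg. Origin at the centre of its underside, z up along its axis.
- hub_shell: red hub shell with two spoke flanges, standing upright loose on the bench: 72 mm tall, foot 44 mm across, lower flange 58 mm across at 9 to 14 mm height, waist 33 mm, upper flange 58 mm across at 57 to 64 mm height (grip it here from above), then a boss 48 mm across. About 0.19 kg. Origin at the centre of its underside, z up along its axis.
- bearing: sealed ball bearing lying flat, loose on the bench: steel ring 30 mm across and 7 mm thick with a blue seal, about 20 g. Origin at the centre of its underside, z up along its axis.
- lockring: black cassette lockring lying flat, loose on the bench: plain ring 38 mm across outside, 26 mm inside (between small notches), 7 mm thick, about 20 g. Origin at the centre of its underside, z up along its axis.
- axle: thru-axle lying loose on the bench: steel shaft 12 mm thick, 170 mm long overall, at one end a flat black lever 12 mm wide, 10 mm high, standing out 52 mm sideways, so it does not roll. About 80 g. Origin under the shaft's axis at mid-length, on the bench; x along the shaft to the lever end, lever to -y, z up. Centre of mass about 10 mm towards the lever. The lever may finally point either way.
- grease: bystander: white grease tub with a green lid, 72 mm across, 62 mm tall, loose beside the mat. Origin at the centre of its underside.
- degreaser: bystander: orange bottle with a yellow cap, 58 mm across, 165 mm tall, loose beside the mat. Origin at the centre of its underside.
Things that resemble listed ones, but are neither listed nor needed, are in the scene too. What is shaped like the lockring but pink or turquoise is not meant.

How it is judged:
At the end, for the whole second after the job is handed in: Freehub, shell, bearing on the mat at 1/4, 1/2, 3/4 of the line cassette to disc, within 15 mm; lockring flat on the cassette within 10 mm of centre; axle on the mat 38 to 105 mm behind the line, centred on it within 20 mm, parallel within 0.2 rad; all at rest, tub and bottle unmoved (x of freehub in the frame of mat between -0.015 and 0.015 m and z of freehub in the frame of mat between -0.001 and 0.007 m and angle between each of freehub, hub_shell, bearing, lockring's own z axis and vertical below 0.1 rad and linear speed of each of freehub, hub_shell, bearing, lockring, axle below 0.02 m/s and angular speed of each of freehub, hub_shell, bearing, lockring, axle below 0.2 rad/s and horizontal distance between freehub and cassette between 0.095 and 0.125 m and horizontal distance between each of freehub, bearing and mat below 0.16 m and x of hub_shell in the frame of mat between -0.015 and 0.015 m and z of hub_shell in the frame of mat between -0.001 and 0.007 m and y of hub_shell in the frame of mat between -0.015 and 0.015 m and x of bearing in the frame of mat between -0.015 and 0.015 m and z of bearing in the frame of mat between -0.001 and 0.007 m and horizontal distance between bearing and disc between 0.095 and 0.125 m and horizontal distance between lockring and cassette below 0.01 m and z of lockring in the frame of cassette between 0.032 and 0.04 m and x of axle in the frame of mat between 0.038 and 0.105 m and y of axle in the frame of mat between -0.02 and 0.02 m and z of axle in the frame of mat between -0.001 and 0.007 m and angle between the x axis of axle and the y axis of mat, either way round below 0.2 rad); the robot touches nothing.
It fails at once if the grease tub is pushed or knocked over (distance of grease from where it was at the start of the episode above 0.02 m or angle between grease's own z axis and vertical above 0.3 rad).
It fails at once if the degreaser bottle is pushed or knocked over (distance of degreaser from where it was at the start of the episode above 0.02 m or angle between degreaser's own z axis and vertical above 0.3 rad).
It also fails if it takes over 125 s, if anything falls off the work surface, if the arm or the gripper's body presses on something with over 40 N, if the wrist force passes 120 N, or if a joint passes its speed limit or range.

## Robot

A 6-joint arm with a two-finger parallel gripper is mounted at the origin on the work surface. World frame = base frame: x ahead of the robot, y to its left, z up, the work surface at z = 0. Lengths are in m, angles in rad, forces in N, time in s.
With the tool pointing down it reaches from about 0.3 to 1 m from the base axis. Payload 5.1 kg.
Tool frame: the origin (TCP) lies on the centre line of the jaws, within the pads' length; the fingertips stand 22 mm ahead of it and the grasp point (between the pads) lies 3 mm ahead of it; z points along the fingers, y is the line along which they close (so a half turn about z gives the same grasp; the last joint's range is limited). The gripper opens to 95 mm and grips with 3 to 60 N. Pads are 20 mm wide; open, the fingers measure 119 mm over their backs; the gripper's body (75 mm by 180 mm) begins 59 mm behind the grasp point.
Start: joints at [-1.234, 0.124, 1.65, -0, 1.367, -0.083], TCP at [0.265, -0.594, 0.237] pointing down, gripper open.
Joint ranges: [-2.61, 2.61], [-1.02, 2.33], [0.03, 2.71], [-1.35, 4.49], [0.32, 2.68], [-2.91, 2.91]. Speed limits (rad/s): [2.57, 2.57, 3.14, 3.14, 3.14, 3.14].

## Interface

Orientations are given as a rotation vector (axis times angle).
In Python, from bench import manip gives the robot as it stands. The module is installed in compiled form; this text tells all that it offers.
- The arm moves only by the tool step_arm, never from a script. Its argument "deltas" is text: rows parted by semicolons, each of 7 numbers parted by spaces: the opening, from 0 (shut) to 1 (fully open), then the shift along the tool's x, y, z in mm, then the turn, a rotation vector about the tool's x, y, z in degrees. In form: jaw dx dy dz wx wy wz; .... A call has 1 to 20 rows; each row is the pose to reach, as a shift and turn from the pose commanded when the call began, along the tool's axes at that moment; what a row does not reach only later rows make up. A row lasts 1/8 s, in which the tool goes at most 62.5 mm and 10.7 degrees, less where a joint would pass 70% of its speed; a pose out of reach is approached as far as the arm can. A call with a gripper value outside its range is refused whole. The fingers move at their own pace and stop on an object; "force" is the grip in N (left out, the last holds). Time passes only in rows, so rows that repeat a pose let the fingers close. It gives the time, the measured TCP pose, the force, the opening and the grip force at its end, in the units of the state.
- manip.sense(): the state, without advancing time (a new reading comes with each control period).
- manip.read_camera(name): name is "scene" or "top" or "wrist"; returns (picture, depth): 384x512x3 uint8, red, green, blue; 384x512 float32, m along the optical axis (not along the pixel's ray), 0 where there is no reading.
- manip.calibration(name): a dict with "K" (3x3 intrinsics, pixels), "rvec" (rotation vector, rad) and "tvec" (3), from world to camera coordinates, as OpenCV has them. Camera axes: x right, y down, z forward; pixel columns grow to the right and rows downward; lengths in m; the calibration is good to about 2 mm. A picture is of the moment at which its call begins: read the wrist's pose just before it. calibration takes no time and is no camera call; for the wrist camera it gives the pose at the moment of the call.
- manip.finish_job(): hands the job in; it is judged then, once.
The state is a dict: "time": time; "joints": joint angles; "joint_velocities": joint speeds; "joint_torque": joint torques, N m; "ee_pos": TCP position; "orientation": TCP orientation; "wrist_force": force on the tool from outside, world axes, zero at the start; "moment": the same for the moment, N m; "width": opening from 0.0 (shut) to 1.0 (fully open); "finger_force": force on a finger pad.
Only numpy, scipy, OpenCV 4.12 (cv2) and the standard library are available. Lean on these libraries where they do the work, as an engineer would, in place of code of your own. Each camera call takes 0.05 s, during which the arm holds its last target. There are 200 camera calls.

## Working session

There is one attempt and no reset: what is moved stays moved. The work goes in short steps, Python scripts to look and compute and a tool call to move; the robot and the scene stay as the last step left them, time stands still between calls to the robot, and variables do not carry over. Pictures are saved under pics/ and viewed, at most 14 in all, crops included, and the job is handed in when it is done.

Besides the shell and the picture viewer there is one more tool, called after "Call:" as name(argument=value, ...), one argument or row to a line, values as JSON. step_arm: Moves the arm, as the interface text tells. Its arguments: {"type":"object","properties":{"deltas":{"type":"string"},"force":{"type":"number"}},"required":["deltas"]}

```bash
mkdir -p pics; cat > h.py <<'E'
import numpy as np, cv2
from bench import manip
def cam(n):
    s=manip.sense(); c=manip.calibration(n); im,d=manip.read_camera(n)
    R=cv2.Rodrigues(np.array(c["rvec"],float))[0]; return im,d,np.array(c["K"]),R,np.array(c["tvec"],float).ravel()
def ray(C,u,v,z):
    K,R,t=C[2:]; o=-R.T@t; w=R.T@np.linalg.inv(K)@np.array([u,v,1.]); return o+w*(z-o[2])/w[2]
def cloud(C):
    K,R,t=C[2:]; h,w=C[1].shape; v,u=np.mgrid[:h,:w]
    P=np.stack([(u-K[0,2])/K[0,0],(v-K[1,2])/K[1,1],np.ones_like(u)],-1)*C[1][...,None]
    return (P-t)@R
def save(n,im): cv2.imwrite("pics/"+n,im[...,::-1])
E
python3 - <<'E'
from h import *
for n in("top","scene"):
    C=cam(n); save(n+".png",C[0]); np.savez(n+".npz",*C); print(n,C[2][0,0],-C[3].T@C[4],C[3].round(2).tolist())
s=manip.sense(); print(s)
E
```

```text
top 410.5530818479244 [0.26304485 0.01119919 1.14888612] [[-0.14, -0.99, -0.0], [-0.97, 0.13, -0.22], [0.22, -0.03, -0.98]]
scene 413.301955937163 [ 0.93198027 -0.77333348  0.78947744] [[0.9, 0.44, -0.02], [0.26, -0.58, -0.77], [-0.35, 0.69, -0.63]]
{'time': 0.1, 'joints': array([-1.23355836e+00,  1.24432587e-01,  1.65154066e+00, -5.38125506e-06,
        1.36750151e+00, -8.25780510e-02]), 'joint_velocities': array([ 0.00137031, -0.000327  , -0.00259518, -0.00105575, -0.00063121,
       -0.0003149 ]), 'joint_torque': array([ 2.05791466e-04, -4.18880296e+01, -3.61097574e+01,  7.76718068e-02,
        4.61432920e-02, -6.89404374e-05]), 'ee_pos': array([ 0.26473991, -0.59304878,  0.23551275]), 'orientation': array([-3.07080935e+00, -6.54226240e-01,  3.83405842e-04]), 'wrist_force': array([-0.54150246, -0.32909322,  0.48545714]), 'moment': array([ 0.00079471, -0.01421909, -0.03088805]), 'finger_force': 0.0, 'width': 0.9984651083169029}
```

View pics/top.png

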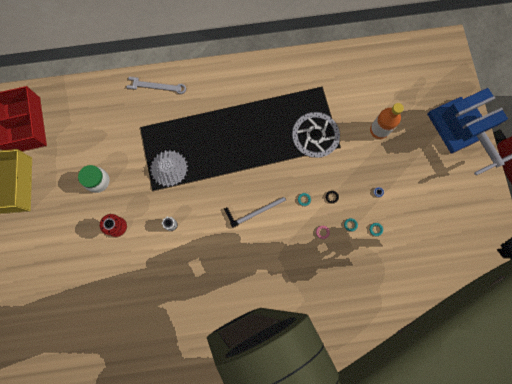

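View pics/scene.png

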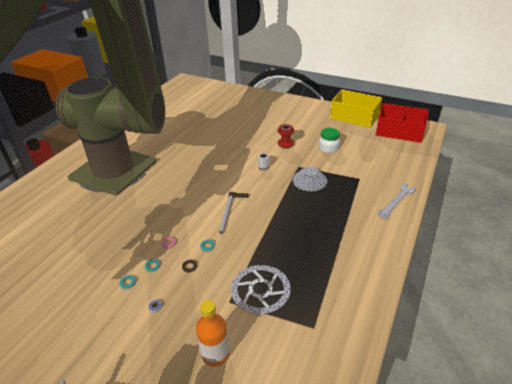

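Top view: mat (240,138), cassette (169,168), disc (316,135), shell (112,225), freehub (170,223), axle shaft (232,222)–(285,199) with its lever at (230,215), tub (93,178) and bottle (386,122).
Could be taken for the lockring: black ring (331,197), turquoise (303,200), (350,225) and (375,230), pink (322,233), and the bearing (378,192, blue seal). I choose the black one at (331,197), and check it in a close crop.

```bash
python3 - <<'E'
from h import *
def load(n):
    z=np.load(n+".npz"); return [z[k] for k in z.files]
T=load("top"); im=T[0]; hsv=cv2.cvtColor(im,cv2.COLOR_RGB2HSV); P=cloud(T)
save("crop.png",cv2.resize(im[165:255,210:400],None,fx=4,fy=4,interpolation=cv2.INTER_CUBIC))
print("table z",np.median(P[240:260,400:430,2]))
Z=P[...,2]
# things above 4mm within a window: components from depth
def comp(name,u,v,r,lo,hi):
    m=np.zeros(Z.shape,bool); m[v-r:v+r,u-r:u+r]=1; m&=(Z>lo)&(Z<hi)&(T[1]>0)
    q=P[m]
    if len(q)<5: print(name,"few",len(q)); return
    c,rad=cv2.minEnclosingCircle(q[:,:2].astype(np.float32)); print(name,len(q),"mean",q.mean(0).round(4),"circ",np.round(c,4),round(rad,4),"zmax",q[:,2].max().round(4))
comp("cass top",169,168,28,.034,.05)
comp("cass all",169,168,28,.008,.05)
comp("shell",112,225,22,.05,.09)
comp("freehub",170,223,16,.035,.06)
comp("lockring",331,197,11,.004,.02)
comp("bearing",378,192,11,.004,.02)
comp("axle",258,212,12,.006,.03)
comp("grease",93,178,22,.05,.08)
comp("deg",390,115,25,.1,.2)
comp("disc",316,135,30,.004,.01)
# colour based
def ell(m,name,z):
    cs=max(cv2.findContours(m.astype(np.uint8),0,1)[0],key=cv2.contourArea); (c,a,t)=cv2.fitEllipse(cs); print(name,np.round(c,1),np.round(a,1),ray(T,*c,z).round(4))
w=np.zeros(Z.shape,bool); w[100:170,285:346]=1
ell(w&(hsv[...,2]>70)&(hsv[...,1]<60),"disc",.005)
w[:]=0; w[186:208,320:343]=1; ell(w&(hsv[...,2]<80),"lockring",.007)
w[:]=0; w[183:202,368:388]=1; ell(w&(hsv[...,1]<90)|w&(hsv[...,0]>90)&(hsv[...,0]<130),"bearing",.007)
mk=(hsv[...,2]<45)&(np.abs(Z)<.015); mk[:80]=0;mk[195:]=0;mk[:,:135]=0;mk[:,345:]=0
cs=max(cv2.findContours(mk.astype(np.uint8),0,1)[0],key=cv2.contourArea); h=cv2.boxPoints(cv2.minAreaRect(cs)); print("mat",[ray(T,*p,.003).round(4)[:2].tolist() for p in h])
for n,p,z in(("a1",(237,219.5),.012),("a2",(285,199),.012),("lever",(226,210),.010)): print(n,ray(T,*p,z).round(4))
E
```

```text
table z 0.0008298593591463697
cass top 251 mean [0.6052 0.2074 0.039 ] circ [0.6045 0.2078] 0.0313 zmax 0.0468
cass all 867 mean [0.6025 0.2042 0.0252] circ [0.6287 0.2066] 0.0939 zmax 0.0468
shell 379 mean [0.4547 0.3638 0.0706] circ [0.4555 0.3663] 0.0299 zmax 0.078
freehub 129 mean [0.4414 0.2161 0.045 ] circ [0.4416 0.2166] 0.0177 zmax 0.0505
lockring 109 mean [ 0.4579 -0.2424  0.0069] circ [ 0.4575 -0.2384] 0.0348 zmax 0.0114
bearing 114 mean [ 0.4545 -0.3775  0.0069] circ [ 0.4568 -0.3754] 0.036 zmax 0.0131
axle 118 mean [ 0.4438 -0.0281  0.0112] circ [ 0.444  -0.0289] 0.0397 zmax 0.0169
grease 436 mean [0.5961 0.4134 0.0621] circ [0.5982 0.4148] 0.0328 zmax 0.0689
deg 401 mean [ 0.6317 -0.4114  0.1293] circ [ 0.6369 -0.4171] 0.0286 zmax 0.1698
disc 1436 mean [ 0.6566 -0.2202  0.0059] circ [ 0.6557 -0.2251] 0.1177 zmax 0.01
disc [315.7 134.4] [44.5 47.3] [ 0.6492 -0.2303  0.005 ]
lockring [331.4 196.5] [11.5 13. ] [ 0.4593 -0.2425  0.007 ]
bearing [378.4 191.6] [11.1 11.4] [ 0.4551 -0.377   0.007 ]
mat [[0.7429, 0.286], [0.7996, -0.2802], [0.5997, -0.2865], [0.5491, 0.2607]]
a1 [0.4301 0.031  0.012 ]
a2 [ 0.4694 -0.1105  0.012 ]
lever [0.4613 0.0582 0.01  ]
```

View pics/crop.png

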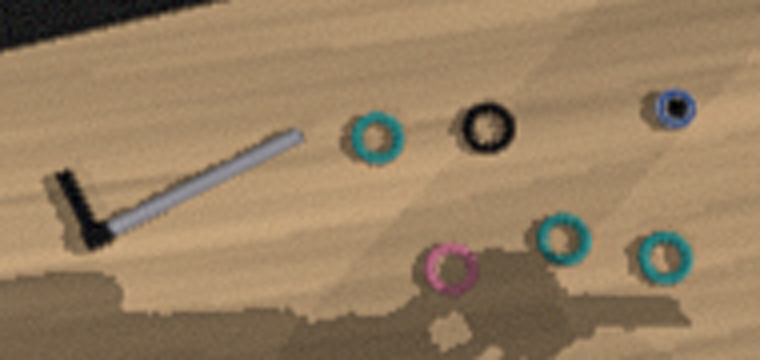

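Crop: black plain ring at (488,128), which is (332,197) in the full image. It is the only black one; the four turquoise/pink rings are decoys and the blue-sealed bearing is at (676,108). Axle free end at (300,137), elbow at (95,238), lever tip at (65,175). Axle first: I'll move above it and look with the wrist camera.

```bash
cat >> h.py <<'E'
M=np.array([.6271,-.0113]); TH=.1005
XH=np.array([np.cos(TH),np.sin(TH)]); YH=np.array([-np.sin(TH),np.cos(TH)])
T=dict(freehub=M+.11*YH,shell=M,bearing=M-.11*YH,axle=M+.075*XH,lockring=np.array([.605,.2077]))
def to(x,y,z,yaw):
    "delta (mm, deg) from measured pose to TCP x,y,z with tool x at yaw deg"
    s=manip.sense(); R=cv2.Rodrigues(s["orientation"])[0]; d=R.T@(np.array([x,y,z])-s["ee_pos"])*1e3
    a=np.degrees(np.arctan2(R[1,0],R[0,0])); w=-((yaw-a+180)%360-180); print("delta",d.round(1),"wz",round(w,1)," t",round(s["time"],2),"pos",s["ee_pos"].round(4),"yaw",a.round(1),"q6",s["joints"][5].round(2))
E
python3 -c "
from h import *
to(.4467,-.0186,.237,105.5)"
```

```text
delta [ 400.3 -450.4   -0.6] wz -81.4  t 0.1 pos [ 0.2647 -0.593   0.2355] yaw 24.1 q6 -0.08
```

Call:
step_arm(
  deltas="1 400 -450 0 0 0 -81.4;1 400 -450 0 0 0 -81.4;1 400 -450 0 0 0 -81.4;1 400 -450 0 0 0 -81.4;1 400 -450 0 0 0 -81.4;1 400 -450 0 0 0 -81.4;1 400 -450 0 0 0 -81.4;1 400 -450 0 0 0 -81.4;1 400 -450 0 0 0 -81.4;1 400 -450 0 0 0 -81.4;1 400 -450 0 0 0 -81.4;1 400 -450 0 0 0 -81.4;1 400 -450 0 0 0 -81.4;1 400 -450 0 0 0 -81.4;1 400 -450 0 0 0 -81.4;1 400 -450 0 0 0 -81.4",
  force=15,
)

```text
time: 2.1
ee_pos: [0.4467, -0.0199, 0.2367]
orientation: [1.903, 2.499, 0.0]
wrist_force: [-0.5, -0.2, 0.0]
width: 0.999
finger_force: 0.0
```

```bash
python3 -c "
from h import *
C=cam('wrist'); save('w1.png',C[0]); np.savez('w1.npz',*C); s=manip.sense(); print(s['ee_pos'],s['wrist_force'], 'cam',-C[3].T@C[4])"
```

```text
[ 0.44673239 -0.01982614  0.2366791 ] [-0.83738931  0.11266979  0.20048954] cam [0.42944828 0.04388003 0.38549928]
```

View pics/w1.png

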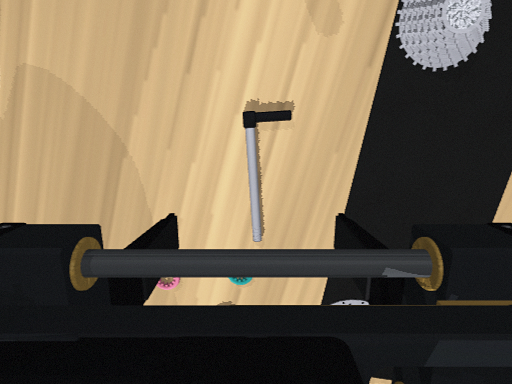

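Wrist view: the shaft runs from (251,126) to its free end (257,241), black elbow at (249,118), lever tip (291,115). The cassette is at top right.

```bash
python3 - <<'E'
from h import *
z=np.load("w1.npz"); C=[z[k] for k in z.files]
hsv=cv2.cvtColor(C[0],cv2.COLOR_RGB2HSV)
w=np.zeros(hsv.shape[:2],bool); w[128:236,240:268]=1
m=(w&(hsv[...,1]<70)&(hsv[...,2]>90)); v,u=np.nonzero(m); l=cv2.fitLine(np.c_[u,v].astype(np.float32),2,0,.01,.01).ravel(); print(m.sum(),l)
f=lambda v:l[2]+(v-l[3])*l[0]/l[1]
a=ray(C,f(241),241,.008); b=ray(C,f(112),112,.008); print(a,b,np.linalg.norm(a-b))
d=(b-a)[:2]; d/=np.linalg.norm(d); yaw=np.degrees(np.arctan2(d[1],d[0])); mid=a[:2]+.085*d; g=a[:2]+.093*d; print("mid",mid,"yaw",yaw,"grip",g)
to(*g,.025,yaw)
E
```

```text
1053 [6.6143543e-02 9.9781013e-01 2.5307692e+02 1.8103989e+02]
[ 0.47385715 -0.11193306  0.008     ] [0.41872349 0.04888244 0.008     ] 0.17000395391673814
mid [ 0.44629096 -0.03152718] yaw 108.92366082757286 grip [ 0.4436965  -0.02395957]
delta [ -3.2  -4.  211.7] wz -3.5  t 2.15 pos [ 0.4467 -0.0198  0.2367] yaw 105.4 q6 -0.43
```

Call:
step_arm(
  deltas="0.6 -3 -4 160 0 0 -3.5;0.6 -3 -4 160 0 0 -3.5;0.6 -3 -4 160 0 0 -3.5;0.6 -3 -4 195 0 0 -3.5;0.6 -3 -4 212 0 0 -3.5;0.6 -3 -4 212 0 0 -3.5;0.6 -3 -4 212 0 0 -3.5;0 -3 -4 212 0 0 -3.5;0 -3 -4 212 0 0 -3.5;0 -3 -4 212 0 0 -3.5;0 -3 -4 212 0 0 -3.5;0 -3 -4 212 0 0 -3.5;0 -3 -4 212 0 0 -3.5;0 -3 -4 150 0 0 -3.5;0 -3 -4 130 0 0 -3.5;0 -3 -4 130 0 0 -3.5",
  force=25,
)

```text
time: 4.15
ee_pos: [0.4451, -0.0238, 0.1085]
orientation: [1.823, 2.554, 0.003]
wrist_force: [0.3, 0.4, -2.1]
width: 0.122
finger_force: 25.0
```

```bash
python3 - <<'E'
from h import *
t=T["axle"]+.008*YH
to(*t,.11,95.76); to(*t,.028,95.76)
C=cam('wrist'); save('w2.png',C[0][:260])
E
```

```text
delta [-56.6 251.1  -0.4] wz 13.2  t 4.15 pos [ 0.4451 -0.0238  0.1085] yaw 109.0 q6 -0.5
delta [-56.5 250.7  81.6] wz 13.2  t 4.15 pos [ 0.4451 -0.0238  0.1085] yaw 109.0 q6 -0.5
```

View pics/w2.png

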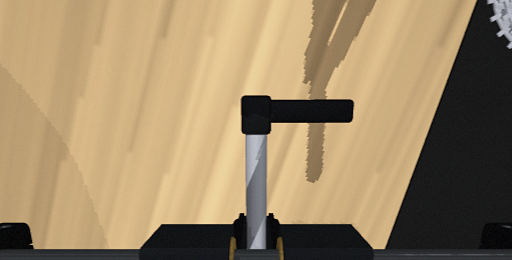

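Axle gripped level; elbow at (256,113), shaft along column 255. Placing it.

Call:
step_arm(
  deltas="0 -57 251 0 0 0 13.2;0 -57 251 0 0 0 13.2;0 -57 251 0 0 0 13.2;0 -57 251 0 0 0 13.2;0 -57 251 0 0 0 13.2;0 -57 251 0 0 0 13.2;0 -57 251 50 0 0 13.2;0 -57 251 75 0 0 13.2;0 -57 251 80.5 0 0 13.2;0 -57 251 80.5 0 0 13.2;0 -57 251 80.5 0 0 13.2;0.35 -57 251 80.5 0 0 13.2;0.35 -57 251 80.5 0 0 13.2;0.35 -57 251 80.5 0 0 13.2;0.35 -57 251 30 0 0 13.2;0.35 -57 251 -30 0 0 13.2;0.35 -57 251 -90 0 0 13.2;0.8 -57 251 -130 0 0 13.2;0.8 -57 251 -130 0 0 13.2",
)

```text
time: 6.58
ee_pos: [0.702, 0.0039, 0.2428]
orientation: [2.102, 2.324, 0.01]
wrist_force: [0.4, 0.5, 0.2]
width: 0.501
finger_force: 0.0
```

```bash
python3 - <<'E'
from h import *
C=cam('top'); save('t2.png',cv2.resize(C[0][60:260,60:400],None,fx=2,fy=2))
np.savez("t2.npz",*C)
to(.4546,.3645,.237,95.76)
E
```

```text
delta [ 383.3 -208.6    0.9] wz -0.0  t 6.62 pos [0.7006 0.004  0.2391] yaw 95.8 q6 -0.17
```

View pics/t2.png

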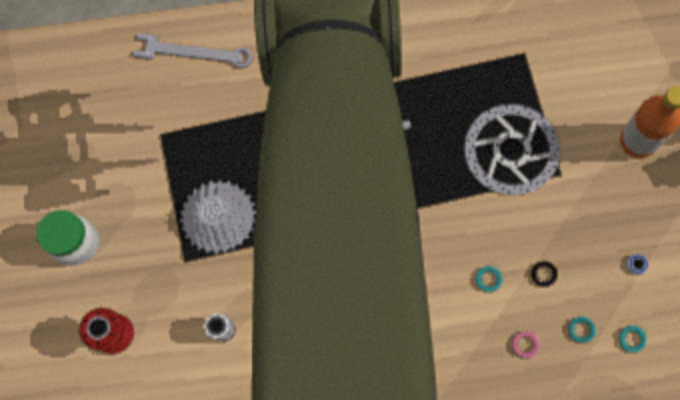

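The arm hides the axle except for its end at (405,125); I'll check that later. Freehub bore at (216,326) and shell bore at (97,327). Next I'll look at both with the wrist camera.

Call:
step_arm(
  deltas="0.95 240 -227 0 0 0 0;0.95 240 -227 0 0 0 0;0.95 240 -227 0 0 0 0;0.95 240 -227 0 0 0 0;0.95 240 -227 0 0 0 0;0.95 240 -227 0 0 0 0;0.95 240 -227 0 0 0 0;0.95 240 -227 0 0 0 0",
)

```text
time: 7.62
ee_pos: [0.4505, 0.2193, 0.2359]
orientation: [2.108, 2.329, -0.002]
wrist_force: [-0.1, -0.3, 1.2]
width: 0.949
finger_force: 0.0
```

```bash
python3 - <<'E'
from h import *
C=cam('wrist'); save('w3.png',C[0]); np.savez('w3.npz',*C)
z=np.load("t2.npz"); C=[z[k] for k in z.files]
print("shell",ray(C,108.5,223.5,.072),"free",ray(C,168,223,.044))
E
```

```text
shell [0.45712357 0.36753915 0.072     ] free [0.44148983 0.2168472  0.044     ]
```

View pics/w3.png

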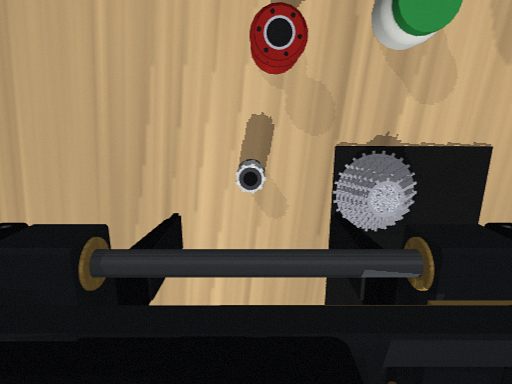

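Wrist view: shell bore at (279,32), freehub bore (250,179), cassette top (385,198), tub lid (427,8).

```bash
python3 - <<'E'
from h import *
z=np.load("w3.npz"); C=[z[k] for k in z.files]
print("shell",ray(C,279,32,.072),"free",ray(C,250,179,.044),"cass",ray(C,385,198,.039))
to(*ray(C,279,32,.072)[:2],.063,95.76)
E
```

```text
shell [0.45828137 0.36706667 0.072     ] free [0.44399891 0.21607757 0.044     ] cass [0.60762881 0.20779013 0.039     ]
delta [146.5  22.3 173. ] wz -0.1  t 7.67 pos [0.4506 0.2192 0.2361] yaw 95.7 q6 0.25
```

Call:
step_arm(
  deltas="0.95 147 22 40 0 0 0;0.95 147 22 40 0 0 0;0.95 147 22 60 0 0 0;0.95 147 22 110 0 0 0;0.95 147 22 160 0 0 0;0.95 147 22 172.5 0 0 0;0.95 147 22 172.5 0 0 0;0.95 147 22 172.5 0 0 0;0 147 22 172.5 0 0 0;0 147 22 172.5 0 0 0;0 147 22 172.5 0 0 0;0 147 22 172.5 0 0 0;0 147 22 172.5 0 0 0;0 147 22 150 0 0 0;0 147 22 100 0 0 0;0 147 22 80 0 0 0;0 147 22 80 0 0 0",
  force=30,
)

```text
time: 9.8
ee_pos: [0.4575, 0.3691, 0.1579]
orientation: [2.107, 2.33, 0.005]
wrist_force: [-0.1, 0.5, -3.3]
width: 0.593
finger_force: 30.0
```

```bash
python3 - <<'E'
from h import *
to(*T["shell"],.15,95.76); to(*T["shell"],.068,95.76)
C=cam('wrist'); save('w4.png',C[0][:]); 
E
```

```text
delta [-395.5  130.6    7.7] wz -0.0  t 9.8 pos [0.4575 0.3691 0.1579] yaw 95.8 q6 0.49
delta [-395.6  130.3   89.7] wz -0.0  t 9.8 pos [0.4575 0.3691 0.1579] yaw 95.8 q6 0.49
```

View pics/w4.png

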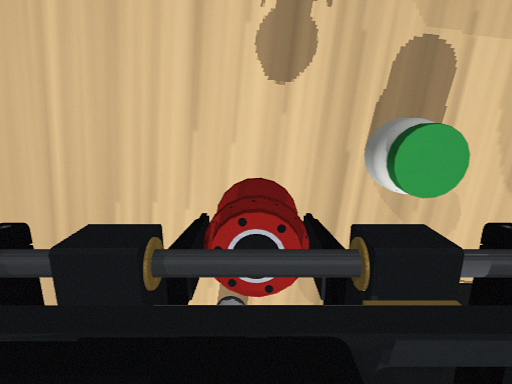

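Shell held upright, flange centred between the jaws at (257,235); tub untouched. Placing it at mid-mat.

Call:
step_arm(
  deltas="0 -394 130.5 0 0 0 0;0 -394 130.5 0 0 0 0;0 -394 130.5 0 0 0 0;0 -394 130.5 0 0 0 0;0 -394 130.5 0 0 0 0;0 -394 130.5 0 0 0 0;0 -394 130.5 0 0 0 0;0 -394 130.5 0 0 0 0;0 -394 130.5 0 0 0 0;0 -394 130.5 40 0 0 0;0 -394 130.5 75 0 0 0;0 -394 130.5 86 0 0 0;0 -394 130.5 90.5 0 0 0;0 -394 130.5 90.5 0 0 0;0 -394 130.5 90.5 0 0 0;0.74 -394 130.5 90.5 0 0 0;0.74 -394 130.5 90.5 0 0 0;0.74 -394 130.5 90.5 0 0 0;0.74 -394 130.5 50 0 0 0;0.74 -394 130.5 0 0 0 0",
)

```text
time: 12.35
ee_pos: [0.6251, -0.0105, 0.1558]
orientation: [-2.106, -2.328, 0.003]
wrist_force: [1.3, -0.0, 0.1]
width: 0.741
finger_force: 0.0
```

```bash
python3 - <<'E'
from h import *
s=manip.sense(); print(s["wrist_force"],s["width"])
to(.4425,.2165,.15,95.76); to(.4425,.2165,.032,95.76)
E
```

```text
[ 1.28214848 -0.00856535  0.09933519] 0.7408147863500097
delta [ 244.1 -159.     6.5] wz -0.0  t 12.35 pos [ 0.6251 -0.0105  0.1558] yaw 95.7 q6 -0.2
delta [ 244.  -158.5  124.5] wz -0.0  t 12.35 pos [ 0.6251 -0.0105  0.1558] yaw 95.7 q6 -0.2
```

Call:
step_arm(
  deltas="0.74 244 -159 0 0 0 0;0.74 244 -159 0 0 0 0;0.74 244 -159 0 0 0 0;0.74 244 -159 0 0 0 0;0.74 244 -159 0 0 0 0;0.74 244 -159 30 0 0 0;0.74 244 -159 80 0 0 0;0.74 244 -159 115 0 0 0;0.74 244 -159 124 0 0 0;0.74 244 -159 124 0 0 0;0 244 -159 124 0 0 0;0 244 -159 124 0 0 0;0 244 -159 124 0 0 0;0 244 -159 124 0 0 0;0 244 -159 124 0 0 0;0 244 -159 124 0 0 0;0 244 -159 90 0 0 0;0 244 -159 40 0 0 0;0 244 -159 0 0 0 0;0 244 -159 0 0 0 0",
  force=25,
)

```text
time: 14.85
ee_pos: [0.4457, 0.2173, 0.1604]
orientation: [2.105, 2.328, 0.011]
wrist_force: [0.2, 0.4, -1.2]
width: 0.363
finger_force: 25.0
```

```bash
python3 - <<'E'
from h import *
to(*T["freehub"],.15,95.76); to(*T["freehub"],.036,95.76)
C=cam('top'); np.savez("t3.npz",*C); W=cam('wrist')
save('t3.png',np.hstack([cv2.resize(C[0][70:250,60:360],(480,288)),W[0][100:388,100:400][:288]]))
E
```

```text
delta [-135.7  157.5   11.3] wz -0.0  t 14.85 pos [0.4457 0.2173 0.1604] yaw 95.8 q6 0.24
delta [-135.9  156.6  125.3] wz -0.0  t 14.85 pos [0.4457 0.2173 0.1604] yaw 95.8 q6 0.24Traceback (most recent call last):
  File "<stdin>", line 4, in <module>
    return _nx.concatenate(arrs, 1, dtype=dtype, casting=casting)
           ~~~~~~~~~~~~~~~^^^^^^^^^^^^^^^^^^^^^^^^^^^^^^^^^^^^^^^
ValueError: all the input array dimensions except for the concatenation axis must match exactly, but along dimension 0, the array at index 0 has size 288 and the array at index 1 has size 284
```

```bash
python3 - <<'E'
from h import *
C=cam('top'); np.savez("t3.npz",*C); W=cam('wrist')
save('t3.png',np.hstack([cv2.resize(C[0][70:250,60:360],(480,288)),W[0][90:378,100:400]]))
to(*T["freehub"],.15,95.76); to(*T["freehub"],.036,95.76)
E
```

```text
delta [-134.7  161.2    3.9] wz -0.0  t 15.05 pos [0.4422 0.216  0.1543] yaw 95.8 q6 0.24
delta [-134.6  161.6  117.9] wz -0.0  t 15.05 pos [0.4422 0.216  0.1543] yaw 95.8 q6 0.24
```

View pics/t3.png

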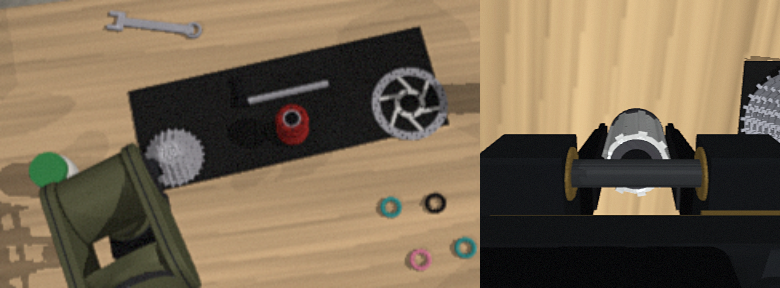

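Left: shell bore at (291,117), axle shaft (248,101)–(328,84) behind it. Right: freehub held upright between the jaws at (635,150). Placing it.

Call:
step_arm(
  deltas="0 -135 161.5 0 0 0 0;0 -135 161.5 0 0 0 0;0 -135 161.5 0 0 0 0;0 -135 161.5 0 0 0 0;0 -135 161.5 0 0 0 0;0 -135 161.5 50 0 0 0;0 -135 161.5 90 0 0 0;0 -135 161.5 115 0 0 0;0 -135 161.5 120.5 0 0 0;0 -135 161.5 120.5 0 0 0;0 -135 161.5 120.5 0 0 0;0.6 -135 161.5 120.5 0 0 0;0.6 -135 161.5 120.5 0 0 0;0.6 -135 161.5 120.5 0 0 0;0.6 -135 161.5 70 0 0 0;0.6 -135 161.5 20 0 0 0;0.6 -135 161.5 -20 0 0 0;0.6 -135 161.5 -40 0 0 0;0.6 -135 161.5 -40 0 0 0;0.6 -135 161.5 -40 0 0 0",
)

```text
time: 17.55
ee_pos: [0.6166, 0.0982, 0.1941]
orientation: [-2.105, -2.328, 0.004]
wrist_force: [-0.4, -0.9, -0.2]
width: 0.6
finger_force: 0.0
```

```bash
python3 - <<'E'
from h import *
z=np.load("t3.npz"); C=[z[k] for k in z.files]
loc=lambda p:np.round([(p[:2]-M)@XH,(p[:2]-M)@YH],4)
print("shell",loc(ray(C,241.9,143.1,.075)),"axle",loc(ray(C,265,122.5,.012)),loc(ray(C,207,135,.012)))
to(.46,-.36,.19,95.76)
E
```

```text
shell [0.0016 0.0005] axle [ 0.0686 -0.0836] [0.0711 0.0904]
delta [-440.2 -201.7    4.8] wz -0.0  t 17.55 pos [0.6166 0.0982 0.1941] yaw 95.7 q6 -0.03
```

Call:
step_arm(
  deltas="0.6 -456 -203 -20 0 0 0;0.6 -456 -203 -20 0 0 0;0.6 -456 -203 -20 0 0 0;0.6 -456 -203 -20 0 0 0;0.6 -456 -203 -20 0 0 0;0.6 -456 -203 -20 0 0 0;0.6 -456 -203 -20 0 0 0;0.6 -456 -203 -20 0 0 0;0.6 -456 -203 -20 0 0 0;0.6 -456 -203 -20 0 0 0;0.6 -456 -203 -20 0 0 0",
)

```text
time: 18.92
ee_pos: [0.4617, -0.3741, 0.2155]
orientation: [-2.104, -2.33, -0.0]
wrist_force: [0.5, -0.5, 0.2]
width: 0.6
finger_force: 0.0
```

```bash
python3 - <<'E'
from h import *
W=cam('wrist'); np.savez("w5.npz",*W); save('w5.png',W[0])
E
```

```text
(no output)
```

View pics/w5.png

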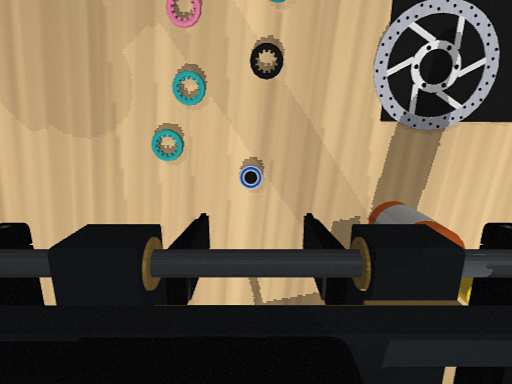

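Wrist view: bearing at (251,177), black lockring (267,60), disc centre (437,66). Turquoise decoys at (190,86) and (167,145), pink at (184,8).

```bash
python3 - <<'E'
from h import *
z=np.load("w5.npz"); C=[z[k] for k in z.files]
b=ray(C,251,177,.007); print("bearing",b,"lock",ray(C,267,60.5,.007),"disc",ray(C,437,66,.005))
to(*b[:2],.0245,95.76)
E
```

```text
bearing [ 0.45612068 -0.377645    0.007     ] lock [ 0.46108806 -0.2442164   0.007     ] disc [ 0.65222481 -0.23034219  0.005     ]
delta [ -3.   -5.9 191.4] wz 0.1  t 18.98 pos [ 0.4619 -0.3742  0.2159] yaw 95.9 q6 -0.87
```

Call:
step_arm(
  deltas="0.6 -3 -6 60 0 0 0;0.6 -3 -6 120 0 0 0;0.6 -3 -6 165 0 0 0;0.6 -3 -6 185 0 0 0;0.6 -3 -6 192 0 0 0;0.6 -3 -6 192 0 0 0;0.6 -3 -6 192 0 0 0;0 -3 -6 192 0 0 0;0 -3 -6 192 0 0 0;0 -3 -6 192 0 0 0;0 -3 -6 192 0 0 0;0 -3 -6 192 0 0 0;0 -3 -6 170 0 0 0;0 -3 -6 120 0 0 0;0 -3 -6 70 0 0 0;0 -3 -6 50 0 0 0;0 -3 -6 50 0 0 0;0 -3 -6 50 0 0 0;0 -3 -6 50 0 0 0",
  force=15,
)

```text
time: 21.35
ee_pos: [0.4548, -0.3784, 0.1639]
orientation: [-2.104, -2.327, -0.0]
wrist_force: [0.1, 0.5, -1.0]
width: 0.306
finger_force: 15.0
```

```bash
python3 - <<'E'
from h import *
to(*T["bearing"],.15,95.76); to(*T["bearing"],.028,95.76)
E
```

```text
delta [237.9 208.2  14.1] wz -0.0  t 21.35 pos [ 0.4548 -0.3784  0.1639] yaw 95.7 q6 -0.88
delta [237.5 208.6 136.1] wz -0.0  t 21.35 pos [ 0.4548 -0.3784  0.1639] yaw 95.7 q6 -0.88
```

Call:
step_arm(
  deltas="0 238 208 0 0 0 0;0 238 208 0 0 0 0;0 238 208 0 0 0 0;0 238 208 0 0 0 0;0 238 208 0 0 0 0;0 238 208 0 0 0 0;0 238 208 50 0 0 0;0 238 208 100 0 0 0;0 238 208 130 0 0 0;0 238 208 138.5 0 0 0;0 238 208 138.5 0 0 0;0 238 208 138.5 0 0 0;0.5 238 208 138.5 0 0 0;0.5 238 208 138.5 0 0 0;0.5 238 208 138.5 0 0 0;0.5 238 208 90 0 0 0;0.5 238 208 30 0 0 0;0.5 238 208 0 0 0 0;0.5 238 208 0 0 0 0;0.5 238 208 0 0 0 0",
)

```text
time: 23.85
ee_pos: [0.638, -0.1214, 0.165]
orientation: [-2.106, -2.329, 0.002]
wrist_force: [-0.3, 0.1, -0.5]
width: 0.502
finger_force: 0.0
```

```bash
python3 - <<'E'
from h import *
s=manip.sense(); print(s["wrist_force"])
to(.4602,-.2435,.15,95.76); to(.4602,-.2435,.023,95.76)
E
```

```text
[-0.31169356  0.08493087 -0.49368991]
delta [-103.6 -189.1   15.3] wz -0.0  t 23.85 pos [ 0.638  -0.1214  0.165 ] yaw 95.8 q6 -0.37
delta [-103.8 -188.9  142.3] wz -0.0  t 23.85 pos [ 0.638  -0.1214  0.165 ] yaw 95.8 q6 -0.37
```

Call:
step_arm(
  deltas="0.6 -104 -189 0 0 0 0;0.6 -104 -189 0 0 0 0;0.6 -104 -189 0 0 0 0;0.6 -104 -189 0 0 0 0;0.6 -104 -189 60 0 0 0;0.6 -104 -189 110 0 0 0;0.6 -104 -189 135 0 0 0;0.6 -104 -189 142 0 0 0;0.6 -104 -189 142 0 0 0;0.6 -104 -189 142 0 0 0;0 -104 -189 142 0 0 0;0 -104 -189 142 0 0 0;0 -104 -189 142 0 0 0;0 -104 -189 142 0 0 0;0 -104 -189 142 0 0 0;0 -104 -189 100 0 0 0;0 -104 -189 40 0 0 0;0 -104 -189 0 0 0 0;0 -104 -189 0 0 0 0;0 -104 -189 0 0 0 0",
)

```text
time: 26.35
ee_pos: [0.4608, -0.2438, 0.1658]
orientation: [-2.106, -2.329, 0.0]
wrist_force: [0.9, 0.7, 0.6]
width: 0.39
finger_force: 15.0
```

```bash
python3 - <<'E'
from h import *
W=cam('wrist'); save('w6.png',W[0][130:300,150:360]); C=cam('top'); np.savez("t4.npz",*C)
save('w6.png',np.hstack([cv2.resize(W[0][130:300,150:360],(356,288)),cv2.resize(C[0][90:210,130:305],(420,288),interpolation=cv2.INTER_CUBIC)]))
to(.48,.21,.165,95.76); to(*T["lockring"],.165,95.76)
E
```

```text
delta [4.492e+02 6.510e+01 4.000e-01] wz -0.0  t 26.45 pos [ 0.4602 -0.2434  0.1645] yaw 95.8 q6 -0.69
delta [434.3 189.2   0. ] wz -0.0  t 26.45 pos [ 0.4602 -0.2434  0.1645] yaw 95.8 q6 -0.69
```

View pics/w6.png

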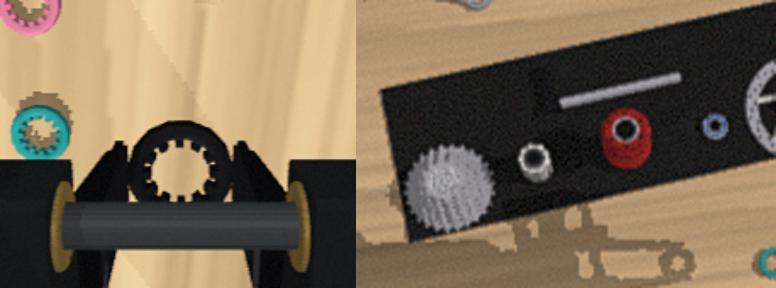

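Left: lockring held flat, its bore at (180,172) in the crop. Right: freehub bore (536,158), shell (625,130), bearing (714,126), axle (560,102)–(681,77); all sit in the row.

```bash
python3 - <<'E'
from h import *
C=cam('wrist'); s=manip.sense(); R=cv2.Rodrigues(s["orientation"])[0]
print("ring off tool mm",(R.T@(ray(C,256.2,231.5,s["ee_pos"][2]-.016)-s["ee_pos"]))*1e3)
z=np.load("t4.npz"); C=[z[k] for k in z.files]
loc=lambda p:np.round([(p[:2]-M)@XH,(p[:2]-M)@YH],4)
print("free",loc(ray(C,205,155.8,.047)),"shell",loc(ray(C,242.1,144.2,.075)),"bear",loc(ray(C,279.2,142.5,.01)),"cass",ray(C,167.1,165,.039))
print("axle",loc(ray(C,130+325/2.4,90+77/2.4,.012)))
E
```

```text
ring off tool mm [ 1.48860409  0.45073161 16.0023445 ]
free [-0.0009  0.1079] shell [-0.0016  0.0007] bear [-0.0004 -0.1091] cass [0.60577565 0.20507519 0.039     ]
axle [ 0.0696 -0.0851]
```

Call:
step_arm(
  deltas="0 364 185 0 0 0 0;0 364 185 0 0 0 0;0 364 185 0 0 0 0;0 364 185 0 0 0 0;0 364 185 0 0 0 0;0 364 185 0 0 0 0;0 364 185 0 0 0 0;0 364 185 0 0 0 0;0 364 185 0 0 0 0;0 364 185 0 0 0 0",
)

```text
time: 27.75
ee_pos: [0.6084, 0.1354, 0.1661]
orientation: [-2.109, -2.328, 0.002]
wrist_force: [0.6, 0.2, -0.5]
width: 0.395
finger_force: 15.0
```

```bash
python3 - <<'E'
from h import *
C=cam('wrist'); np.savez("w7.npz",*C); save('w7.png',cv2.resize(C[0][60:260,150:390],(720,600)))
E
```

```text
(no output)
```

View pics/w7.png

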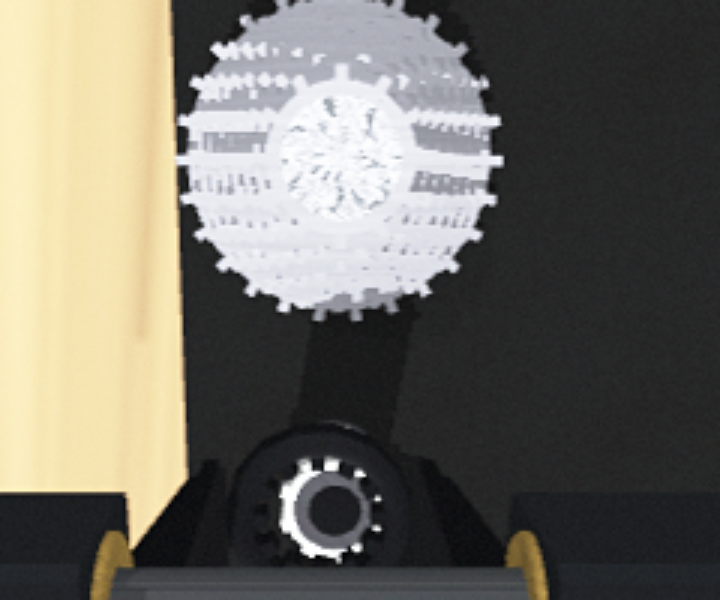

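Crop (×3): cassette core centre at (341,157), i.e. (263.7,112.3) in the full image. The held ring is at (333,510), with the freehub seen through it.

```bash
python3 - <<'E'
from h import *
z=np.load("w7.npz"); C=[z[k] for k in z.files]
c=ray(C,263.7,112.3,.039); print(c)
s=manip.sense(); R=cv2.Rodrigues(s["orientation"])[0]
print("ring",ray(C,150+333/3,60+510/3,s["ee_pos"][2]-.016)-s["ee_pos"])
to(*c[:2],.023+.0395,95.76)
E
```

```text
[0.60853011 0.20725432 0.039     ]
ring [ 0.00290539  0.00281606 -0.016     ]
delta [ 71.5   7.2 103.8] wz -0.1  t 27.8 pos [0.6085 0.1354 0.1663] yaw 95.7 q6 0.03
```

Call:
step_arm(
  deltas="0 70 5.5 0 0 0 0;0 70 5.5 0 0 0 0;0 70 5.5 40 0 0 0;0 70 5.5 80 0 0 0;0 70 5.5 95 0 0 0;0 70 5.5 101 0 0 0;0 70 5.5 102 0 0 0;0 70 5.5 102 0 0 0;0 70 5.5 102 0 0 0",
)

```text
time: 28.92
ee_pos: [0.6081, 0.207, 0.066]
orientation: [2.106, 2.329, 0.003]
wrist_force: [-0.4, -0.6, -0.7]
width: 0.389
finger_force: 15.0
```

```bash
python3 -c "
from h import *
to(.6065,.2073,.062,95.76); print(manip.sense()['wrist_force'])"
```

```text
delta [ 0.4 -1.6  4. ] wz -0.0  t 28.93 pos [0.6081 0.207  0.066 ] yaw 95.8 q6 0.14
[-0.44314851 -0.63089124 -0.74286463]
```

Call:
step_arm(
  deltas="0 0 -1 2 0 0 0;0 0 -1 3 0 0 0;0 0 -1 3 0 0 0;0 0 -1 3 0 0 0",
)

```text
time: 29.42
ee_pos: [0.6069, 0.2069, 0.0634]
orientation: [2.107, 2.33, 0.002]
wrist_force: [-2.1, -0.5, 6.4]
width: 0.389
finger_force: 15.0
```

Light contact (6 N), so the ring is on the cassette. Releasing, then retreating up and sideways out of view.

Call:
step_arm(
  deltas="0.55 0 0 0 0 0 0;0.55 0 0 0 0 0 0;0.55 0 0 0 0 0 0;0.55 0 0 0 0 0 0;0.55 0 0 -40 0 0 0;0.55 0 0 -90 0 0 0;0.55 0 0 -140 0 0 0;0.55 0 -60 -140 0 0 0;0.55 0 -120 -140 0 0 0;0.55 0 -180 -140 0 0 0;0.55 0 -230 -140 0 0 0;0.55 -60 -230 -140 0 0 0;0.55 -100 -230 -140 0 0 0;0.55 -100 -230 -140 0 0 0;0.55 -100 -230 -140 0 0 0;0.55 -100 -230 -140 0 0 0",
)

```text
time: 31.42
ee_pos: [0.3875, 0.0849, 0.2016]
orientation: [-2.105, -2.331, 0.0]
wrist_force: [0.2, 0.7, -0.2]
width: 0.547
finger_force: 0.0
```

```bash
python3 - <<'E'
from h import *
W=cam('wrist'); C=cam('top'); S=cam('scene'); np.savez("s9.npz",*S); np.savez("t9.npz",*C)
save('f.png',np.vstack([cv2.resize(C[0][90:210,130:345],(688,290),interpolation=cv2.INTER_CUBIC)[:, :688],cv2.resize(S[0][120:330,180:500],(688,300))[:300]]))
E
```

```text
(no output)
```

View pics/f.png

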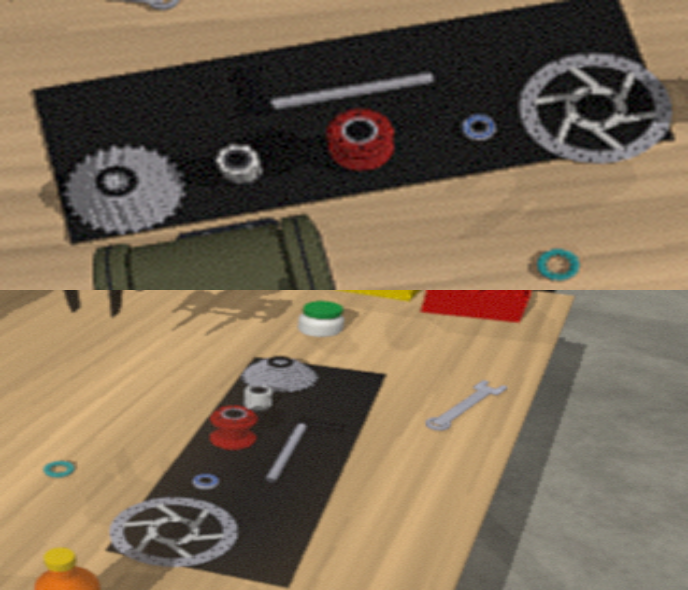

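All parts sit in the row. The lockring looks flat on the cassette top at (117,181), with freehub at (238,160), shell (360,130), bearing (479,126) and axle (275,103)–(432,77). I'll check the ring's centring numerically.

```bash
python3 - <<'E'
from h import *
z=np.load("t9.npz"); C=[z[k] for k in z.files]
print("ring top",ray(C,130+117/3.2,90+181/(290/120),.046), "cass-> .605-.6085,.2075")
z=np.load("s9.npz"); S=[z[k] for k in z.files]
print("ring scene",ray(S,180+280*320/688,120+(362-290)*.7,.044))
E
```

```text
ring top [0.60411835 0.20531124 0.046     ] cass-> .605-.6085,.2075
ring scene [0.61030265 0.20593012 0.044     ]
```

```bash
python3 -c "
from h import *
print(manip.finish_job())"
```

```text
the job is handed in; nothing more can be done
None
```

I handed the job in at about 32 s of robot time: freehub, shell and bearing measured within about 3 mm of their targets, the lockring is flat and about 3 mm from the cassette centre, the axle is about 70 mm behind the row, and tub and bottle were left alone; the judge returned no verdict.

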